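# Put the full carton of tip weights on the scale

### The arm

A 6-joint arm with a two-finger parallel gripper is mounted at the origin on a cart in front of the work surface, level with it; the furniture and walls round the work are solid. World frame = base frame: x ahead of the robot, y to its left, z up, the work surface at z = 0. Lengths are in m, angles in rad, forces in N, time in s.
With the tool pointing down it reaches from about 0.425 to 1.125 m from the base axis. Payload 14.9 kg.
Tool frame: the origin (TCP) lies between the finger pads; the fingertips stand 25 mm ahead of it and the grasp point (between the pads) lies 6 mm ahead of it; z points along the fingers, y is the direction in which the jaws open and shut (so a half turn about z gives the same grasp; the last joint's range is limited). The gripper opens to 91 mm and grips with 3 to 60 N. Pads are 32 mm wide; open, the fingers measure 118 mm over their backs; the gripper's body (76 mm by 178 mm) begins 60 mm behind the grasp point.
Start: joints at [-1.21, 0.379, 1.734, -0, 1.028, -0.033], TCP at [0.269, -0.646, 0.239] pointing down, gripper open.
Joint ranges: [-2.77, 2.77], [-0.74, 2.19], [0, 2.66], [-1.06, 4.2], [0.31, 2.87], [-3.08, 3.08]. Speed limits (rad/s): [1.89, 1.89, 2.39, 3.14, 3.14, 3.14].

### API

Orientations are given as a rotation vector (axis times angle).
In Python, from station import arm gives the robot as it stands.
- The arm moves only by the tool play_rows, never from a script. Its argument "steps" is a list of rows, each an object with "angular": the turn, a rotation vector about the tool's x, y, z in degrees, a list of three; "slide": the shift along the tool's x, y, z in m, a list of three; "jaw": the gripper command: -1 is fully open, 1 is shut, values between are in proportion. A call has 1 to 10 rows; each row shifts and turns the commanded pose from where the row before left it, along the tool's axes as they then stand; what a row does not reach is not made up. A row lasts 1/12 s, in which the tool goes at most 41.7 mm and 7.16 degrees, less where a joint would pass 70% of its speed; a pose out of reach is approached as far as the arm can. A call with a gripper value outside its range is refused whole. The fingers move at their own pace and stop on an object; the grip force is fixed at half the most. Time passes only in rows, so rows that do not move let the fingers close. It gives the time, the measured TCP pose, the force and the opening at its end, in the units of the state.
- arm.sense(): the state, without advancing time (a new reading comes with each control period).
- arm.snapshot(name): name is "side" or "top"; returns a dict with "img" (400x640x3 uint8, blue, green, red), "z_map" (400x640 float32, m along the optical axis (not along the pixel's ray), 0 where there is no reading), "K" (3x3 intrinsics, pixels), "extrinsics" (4x4, takes a point from camera to world coordinates). Camera axes: x right, y up, looking along -z (the intrinsics and any distortion apply to the point x, -y, -z); pixel columns grow to the right and rows downward; lengths in m; the calibration is good to about 2 mm. A picture is of the moment at which its call begins.
- arm.close_job(): hands the job in, once; it reports no verdict.
Trained networks look in a picture, given as the dict that the camera call returned (one of the last four; its "shot" number tells which), for a name from the list of things; names that differ only in an ending like _2 or _b are one class to them, and where a whole thing is asked for, a point or a joint stands for the part that bears it (a point fixed in the world has none). Each returns a list of dicts, best first, with "p" (0 to 1); they miss things now and then, are a little off and sometimes report something else, mostly with a low value. They report only what shows in the picture. A call takes as long as a camera call.
- arm.look_for(label, picture): "pixel" ([row, column] in pixels, amid what is visible of it).
- arm.place_of(label, picture): "pixel" ([row, column] in pixels: a listed point, or the origin of a listed thing).
The state is a dict: "clock": time; "q": joint angles; "joint_velocities": joint speeds; "tau": joint torques, N m; "eef_pos": TCP position; "tool_rot": TCP orientation; "wrist_force": force on the tool from outside, world axes, zero at the start; "wrist_torque": the same for the moment, N m; "finger_gap": opening from 0.0 (shut) to 1.0 (fully open).
Only numpy, scipy, OpenCV 4.12 (cv2) and the standard library are available. Lean on these libraries where they do the work, as an engineer would, in place of code of your own. Each camera call takes 0.05 s, during which the arm holds its last target.

### The job

Three identical small teal cartons lie in a row along the near side of the bench: one is packed full of metal tip weights, the other two are nearly empty (a fourth one at the back, by the notebook, plays no part). Lift them to feel which one is full and set that one down flat in the middle of the scale's round pan. Put back any other that you lift where it lay on the bench, and drop none of them.

Things in the scene. Friction and masses are not known exactly. Their poses are not given: they have to be found in the camera images.
- carton_a_center (a point): small closed teal carton, one of three that look alike, 52 (its x) x 86 (its y) x 26 mm high, lying flat on the bench with its long side pointing roughly away from the robot; this point is its centre, 13 mm above its underside; z up. Loose. It weighs either about 0.5 kg (full) or under 0.1 kg (nearly empty); exactly one of the three is full. Can be gripped from above across its 52 mm width
- carton_b_center (a point): another such carton: same look, size, axes and point; full or nearly empty
- carton_c_center (a point): another such carton: same look, size, axes and point; full or nearly empty
- pan (a point): centre of the flat top of the round pan (142 mm across) of the ivory kitchen scale, 33 mm above the bench; the scale (211 x 151 mm, its display end, 23 mm high, towards the robot) does not move; z up

How it is judged:
By the outcome, as a careful person would: the job done as asked, in the order asked, and still so for the second after the job is handed in, with the robot touching nothing.
It also fails if it takes over 61 s, if anything falls off the work surface, if the arm or the gripper's body presses on something with over 40 N, if the wrist force passes 120 N, or if a joint passes its speed limit or range.

## Working session

There is one attempt and no reset: what is moved stays moved. The work goes in short steps, Python scripts to look and compute and a tool call to move; the robot and the scene stay as the last step left them, time stands still between calls to the robot, and variables do not carry over. Pictures are saved under pics/ and viewed, and the job is handed in when it is done.

Besides the shell and the picture viewer there is one more tool, called after "Request:" in YAML: its name, and indented under it one key for each argument. play_rows: Moves the arm, as the interface text tells. Its arguments: {"type":"object","properties":{"steps":{"type":"array","items":{"type":"object","properties":{"angular":{"type":"array","items":{"type":"number"}},"slide":{"type":"array","items":{"type":"number"}},"jaw":{"type":"number"}}}}},"required":["steps"]}

```bash
mkdir -p pics; ls
cat > h.py <<'E'
import numpy as np, cv2
from station import arm
def world(s,r,c,z=None):
    K=np.array(s["K"]);T=np.array(s["extrinsics"]);d=s["z_map"]
    ri,ci=int(round(r)),int(round(c))
    p=d[max(0,ri-2):ri+3,max(0,ci-2):ci+3];p=p[p>0]
    dd=np.median(p) if len(p) else np.nan
    ray=np.array([(c-K[0,2])/K[0,0],-(r-K[1,2])/K[1,1],-1.0])
    if z is not None:
        a=T[:3,:3]@ray; dd=(z-T[2,3])/a[2]
    return T[:3,:3]@(ray*dd)+T[:3,3]
E
python3 - <<'E'
from h import *
s0=arm.sense();print({k:np.round(v,3) for k,v in s0.items()})
for n in("side","top"):
    s=arm.snapshot(n);print(n,s.keys(),s["shot"],np.round(s["extrinsics"],3).tolist(),np.round(s["K"],1).tolist())
    cv2.imwrite(f"pics/{n}0.png",s["img"]); np.savez(f"pics/{n}0.npz",**{k:s[k] for k in("img","z_map","K","extrinsics")})
    for l in("carton_a_center","pan"):
        for f in(arm.look_for,arm.place_of):
            for x in f(l,s): print(n,l,f.__name__,round(x["p"],2),np.round(x["pixel"],1),np.round(world(s,*x["pixel"]),3))
E
```

```text
pics
{'clock': np.float64(0.0), 'q': array([-1.21 ,  0.379,  1.735, -0.   ,  1.028, -0.033]), 'joint_velocities': array([-0.   ,  0.   , -0.001,  0.003,  0.001,  0.   ]), 'tau': array([ 5.0000e-03, -7.6373e+01, -4.3436e+01,  6.5000e-02,  4.2000e-02,
       -0.0000e+00]), 'eef_pos': array([ 0.268, -0.646,  0.238]), 'tool_rot': array([-3.08 , -0.615,  0.   ]), 'wrist_force': array([ 0.117, -0.023,  0.15 ]), 'wrist_torque': array([-0.015, -0.025,  0.01 ]), 'finger_gap': np.float64(1.003)}
side dict_keys(['img', 'z_map', 'K', 'extrinsics', 'shot']) 1 [[-0.974, 0.143, -0.175, 0.41], [-0.226, -0.647, 0.728, 0.767], [-0.009, 0.749, 0.663, 0.629], [0.0, 0.0, 0.0, 1.0]] [[364.9, 0.0, 324.8], [0.0, 364.9, 196.4], [0.0, 0.0, 1.0]]
side carton_a_center call 0.7 [176.1 385.8] [ 0.43  -0.009  0.026]
side carton_a_center call 0.68 [175.2 387.7] [ 0.425 -0.016  0.025]
side pan call 0.8 [231.  289.9] [0.617 0.242 0.032]
side pan call 0.74 [220.6 277.7] [0.654 0.217 0.033]
side pan call 0.18 [223.6 368.8] [0.449 0.176 0.027]
top dict_keys(['img', 'z_map', 'K', 'extrinsics', 'shot']) 2 [[0.027, 0.998, -0.052, 0.5], [-0.999, 0.025, -0.034, 0.138], [-0.032, 0.052, 0.998, 1.021], [0.0, 0.0, 0.0, 1.0]] [[458.9, 0.0, 319.7], [0.0, 458.9, 204.7], [0.0, 0.0, 1.0]]
top carton_a_center call 0.9 [263.9 406.3] [ 0.429 -0.018  0.026]
top carton_a_center call 0.68 [262.6 408.2] [ 0.432 -0.022  0.026]
top pan call 0.97 [167.7 300.3] [0.631 0.216 0.032]
top pan call 0.98 [154.4 298.1] [0.66  0.221 0.031]
```

View pics/top0.png

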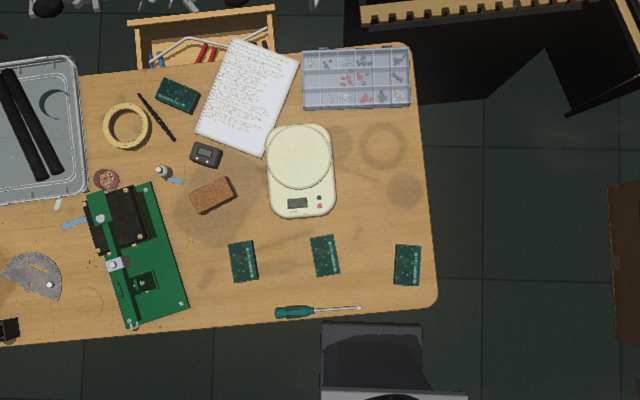

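View pics/side0.png

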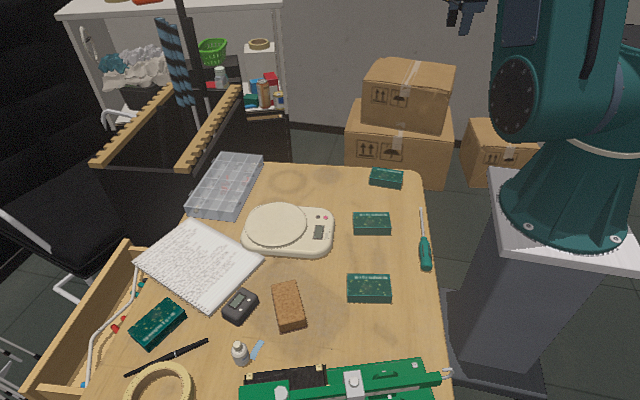

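The top picture shows the three near cartons at about (row, col) (261,243), (255,325) and (264,407), with the pan at (157,299). The fourth carton is at (96,177). The side picture shows the near cartons at (288,369), (222,371) and (177,387). Next I'll fit rectangles to their tops in both views.

```bash
cat > fit.py <<'E'
from h import *
def cloud(s):
    K=s["K"];T=s["extrinsics"];d=s["z_map"]
    r,c=np.mgrid[:400,:640]
    P=np.stack([(c-K[0,2])/K[0,0]*d,-(r-K[1,2])/K[1,1]*d,-d],-1)
    W=P@T[:3,:3].T+T[:3,3]; W[d<=0]=np.nan
    return W
def fit(s,xy,rad=.07,zlo=.016,zhi=.05):
    W=cloud(s)
    m=(np.hypot(W[...,0]-xy[0],W[...,1]-xy[1])<rad)&(W[...,2]>zlo)&(W[...,2]<zhi)
    n,l,st,ce=cv2.connectedComponentsWithStats(m.astype(np.uint8))
    k=1+np.argmax(st[1:,4]);p=W[l==k]
    top=np.median(p[:,2]); p=p[p[:,2]>top-.004]
    (cx,cy),(w,h),a=cv2.minAreaRect((p[:,:2]*1000).astype(np.float32))
    if w>h: w,h,a=h,w,a+90   # a: direction of short side, deg from x
    a=(a+90)%180-90
    return dict(c=np.round([cx/1000,cy/1000],4),mean=np.round(p[:,:2].mean(0),4),wh=np.round([w,h],1),shortdir=round(a,1),top=round(float(top),4),n=len(p))
E
python3 - <<'E'
from fit import *
for n in("top","side"):
    s=dict(np.load(f"pics/{n}0.npz"))
    st=dict(np.load("pics/top0.npz"))
    for rc in((261,243),(255,325),(264,407)):
        p=world(st,*rc); print(n,np.round(p,3),fit(s,p))
    p=np.array([.66,.22]); W=cloud(s)
    print("pan",fit(s,p,.1,.0295,.045))
    m=(np.hypot(W[...,0]-.66,W[...,1]-.22)<.15)&(W[...,2]>.005)&(W[...,2]<.05)
    print(np.histogram(W[m][:,2],bins=np.arange(.004,.05,.004)))
    for l in (["carton_a_center"]): pass
E
```

```text
top [0.425 0.335 0.026] {'c': array([0.4249, 0.3373]), 'mean': array([0.4248, 0.3369]), 'wh': array([53. , 85.9]), 'shortdir': -78.7, 'top': 0.0252, 'n': 948}
top [0.443 0.157 0.025] {'c': array([0.4431, 0.1586]), 'mean': array([0.4432, 0.1586]), 'wh': array([51.8, 86.1]), 'shortdir': -77.9, 'top': 0.0255, 'n': 944}
top [ 0.429 -0.019  0.026] {'c': array([ 0.4277, -0.0201]), 'mean': array([ 0.4276, -0.02  ]), 'wh': array([52.7, 85.9]), 'shortdir': 87.7, 'top': 0.0254, 'n': 974}
pan {'c': array([0.6555, 0.2215]), 'mean': array([0.6551, 0.2209]), 'wh': array([138.4, 139.7]), 'shortdir': 1.4, 'top': 0.0322, 'n': 2976}
(array([ 514, 1139,  209,  548, 1749,  434, 1637, 1970,  249,    3,    0]), array([0.004, 0.008, 0.012, 0.016, 0.02 , 0.024, 0.028, 0.032, 0.036,
       0.04 , 0.044, 0.048]))
side [0.425 0.335 0.026] {'c': array([0.4267, 0.3388]), 'mean': array([0.4271, 0.3407]), 'wh': array([54.2, 85. ]), 'shortdir': -79.5, 'top': 0.026, 'n': 1017}
side [0.443 0.157 0.025] {'c': array([0.446 , 0.1596]), 'mean': array([0.4456, 0.162 ]), 'wh': array([55.1, 85.4]), 'shortdir': -77.9, 'top': 0.0258, 'n': 630}
side [ 0.429 -0.019  0.026] {'c': array([ 0.4302, -0.0179]), 'mean': array([ 0.4298, -0.0161]), 'wh': array([55. , 85.7]), 'shortdir': 87.3, 'top': 0.0257, 'n': 421}
pan {'c': array([0.6572, 0.2224]), 'mean': array([0.6565, 0.2272]), 'wh': array([139.5, 141.4]), 'shortdir': 22.8, 'top': 0.0328, 'n': 2159}
(array([ 121, 1421,  242,  262, 1426,  325,  635, 1777,  170,    0,    0]), array([0.004, 0.008, 0.012, 0.016, 0.02 , 0.024, 0.028, 0.032, 0.036,
       0.04 , 0.044, 0.048]))
```

Request:
play_rows:
  steps:
    - {"angular": [0,0,6.3],"slide": [0,0,0.015],"jaw": -1}
    - {"angular": [0,0,6.3],"slide": [0,0,0.015],"jaw": -1}
    - {"angular": [0,0,6.3],"slide": [0,0,0.015],"jaw": -1}
    - {"angular": [0,0,6.2],"slide": [0,0,0.015],"jaw": -1}
    - {"slide": [0.013,-0.033,0],"jaw": -1}
    - {"slide": [0.013,-0.033,0],"jaw": -1}
    - {"slide": [0.013,-0.033,0],"jaw": -1}
    - {"slide": [0.013,-0.033,0],"jaw": -1}
    - {"slide": [0.013,-0.033,0],"jaw": -1}
    - {"slide": [0.013,-0.033,0],"jaw": -1}

```text
$.steps[4]: bad value
```

```bash
cat > go.py <<'E'
import sys
from h import *
from scipy.spatial.transform import Rotation as R
def go(t=None,yaw=None):
    s=arm.sense();M=R.from_rotvec(s["tool_rot"]).as_matrix();p=s["eef_pos"]
    y=np.degrees(np.arctan2(M[1,1],M[0,1]))
    print("t",round(float(s["clock"]),2),"p",np.round(p,4),"yaw_y",round(y,2),"zax",np.round(M[:,2],3),"F",np.round(s["wrist_force"],2),"T",np.round(s["wrist_torque"],2),"gap",round(float(s["finger_gap"]),3),"q",np.round(s["q"],2))
    if t is not None:print("tool delta",np.round(M.T@(np.array(t)-p),4))
    if yaw is not None:print("tool turn z",round(-(yaw-y),2))
a=[float(v) for v in sys.argv[1:]]
go(a[:3] if len(a)>=3 else None,a[3] if len(a)>3 else None)
E
python3 go.py .50 -.10 .17 -92.5
```

```text
t 0.5 p [ 0.2686 -0.6464  0.2389] yaw_y -67.44 zax [-0.  0. -1.] F [0.09 0.34 0.21] T [-0.01  0.01  0.02] gap 1.003 q [-1.21  0.38  1.73 -0.    1.03 -0.03]
tool delta [ 0.4234 -0.4158  0.0689]
tool turn z 25.06
```

All three fields are required in every row.

Request:
play_rows:
  steps:
    - {"angular": [0,0,6.3],"slide": [0,0,0.015],"jaw": -1}
    - {"angular": [0,0,6.3],"slide": [0,0,0.015],"jaw": -1}
    - {"angular": [0,0,6.3],"slide": [0,0,0.015],"jaw": -1}
    - {"angular": [0,0,6.2],"slide": [0,0,0.015],"jaw": -1}
    - {"angular": [0,0,0],"slide": [0.013,-0.033,0],"jaw": -1}
    - {"angular": [0,0,0],"slide": [0.013,-0.033,0],"jaw": -1}
    - {"angular": [0,0,0],"slide": [0.013,-0.033,0],"jaw": -1}
    - {"angular": [0,0,0],"slide": [0.013,-0.033,0],"jaw": -1}
    - {"angular": [0,0,0],"slide": [0.013,-0.033,0],"jaw": -1}
    - {"angular": [0,0,0],"slide": [0.013,-0.033,0],"jaw": -1}

```text
clock: 1.33
eef_pos: [0.3557, -0.4506, 0.179]
tool_rot: [3.141, -0.07, 0.0]
wrist_force: [0.8, 0.4, 0.2]
finger_gap: 1.003
```

```bash
python3 go.py .49 -.10 .17 -92.5
```

```text
t 1.33 p [ 0.3557 -0.4506  0.179 ] yaw_y -92.55 zax [ 0. -0. -1.] F [0.8  0.45 0.21] T [ 0.04  0.   -0.01] gap 1.003 q [-0.94  0.27  2.02  0.    0.86  0.67]
tool delta [ 0.1186 -0.3562  0.009 ]
tool turn z -0.05
```

Request:
play_rows:
  steps:
    - {"angular": [0,0,0],"slide": [0.012,-0.035,0.004],"jaw": -1}
    - {"angular": [0,0,0],"slide": [0.012,-0.035,0.004],"jaw": -1}
    - {"angular": [0,0,0],"slide": [0.012,-0.035,0.004],"jaw": -1}
    - {"angular": [0,0,0],"slide": [0.012,-0.035,0.004],"jaw": -1}
    - {"angular": [0,0,0],"slide": [0.012,-0.035,0.004],"jaw": -1}
    - {"angular": [0,0,0],"slide": [0.012,-0.035,0.004],"jaw": -1}
    - {"angular": [0,0,0],"slide": [0.012,-0.035,0.004],"jaw": -1}
    - {"angular": [0,0,0],"slide": [0.012,-0.035,0.004],"jaw": -1}
    - {"angular": [0,0,0],"slide": [0.012,-0.035,0.004],"jaw": -1}
    - {"angular": [0,0,0],"slide": [0.012,-0.035,0.004],"jaw": -1}

```text
clock: 2.17
eef_pos: [0.4912, -0.106, 0.139]
tool_rot: [3.141, -0.07, 0.001]
wrist_force: [0.5, -0.7, 0.2]
finger_gap: 0.996
```

```bash
python3 go.py .432 -.0195 .07 -92.5
```

```text
t 2.17 p [ 0.4912 -0.106   0.139 ] yaw_y -92.54 zax [ 0.001 -0.    -1.   ] F [ 0.5  -0.71  0.22] T [ 0.01 -0.05 -0.03] gap 0.996 q [-0.26  0.23  2.17  0.    0.74  1.36]
tool delta [-0.063  -0.0838  0.069 ]
tool turn z -0.04
```

Request:
play_rows:
  steps:
    - {"angular": [0,0,0],"slide": [-0.013,-0.0265,0.0],"jaw": -1}
    - {"angular": [0,0,0],"slide": [-0.015,-0.0265,0.005],"jaw": -1}
    - {"angular": [0,0,0],"slide": [-0.015,-0.0265,0.015],"jaw": -1}
    - {"angular": [0,0,0],"slide": [-0.01,0,0.015],"jaw": -1}
    - {"angular": [0,0,0],"slide": [-0.01,0,0.015],"jaw": -1}
    - {"angular": [0,0,0],"slide": [0,0,0.015],"jaw": -1}
    - {"angular": [0,0,0],"slide": [0,0,0.005],"jaw": -1}

```text
clock: 2.75
eef_pos: [0.4301, -0.0252, 0.0676]
tool_rot: [-3.141, 0.069, 0.003]
wrist_force: [-0.2, 0.4, 1.4]
finger_gap: 0.999
```

```bash
python3 go.py .432 -.0195 .031 -92.5
```

```text
t 2.75 p [ 0.4301 -0.0252  0.0676] yaw_y -92.51 zax [-0.002  0.    -1.   ] F [-0.24  0.45  1.37] T [0.07 0.05 0.04] gap 0.999 q [-0.11  0.28  2.32 -0.    0.55  1.5 ]
tool delta [ 0.0017 -0.0058  0.0366]
tool turn z -0.01
```

Request:
play_rows:
  steps:
    - {"angular": [0,0,0],"slide": [0.001,-0.004,0.008],"jaw": -1}
    - {"angular": [0,0,0],"slide": [0,0,0.01],"jaw": -1}
    - {"angular": [0,0,0],"slide": [0,0,0.01],"jaw": -1}
    - {"angular": [0,0,0],"slide": [0,0,0.008],"jaw": -1}
    - {"angular": [0,0,0],"slide": [0,0,0],"jaw": -1}

```text
clock: 3.17
eef_pos: [0.4318, -0.0216, 0.0315]
tool_rot: [-3.141, 0.07, 0.003]
wrist_force: [-0.8, -0.0, 0.1]
finger_gap: 1.001
```

```bash
python3 go.py .432 -.0195 .031 -92.5
python3 - <<'E'
from h import *
for n in("side","top"):
    s=arm.snapshot(n);cv2.imwrite(f"pics/{n}1.png",s["img"])
E
```

```text
t 3.17 p [ 0.4318 -0.0216  0.0315] yaw_y -92.54 zax [-0.002  0.    -1.   ] F [-0.77 -0.01  0.15] T [ 0.03  0.09 -0.02] gap 1.001 q [-0.1   0.36  2.31 -0.    0.47  1.51]
tool delta [ 0.0001 -0.0021  0.0005]
tool turn z -0.04
```

View pics/side1.png

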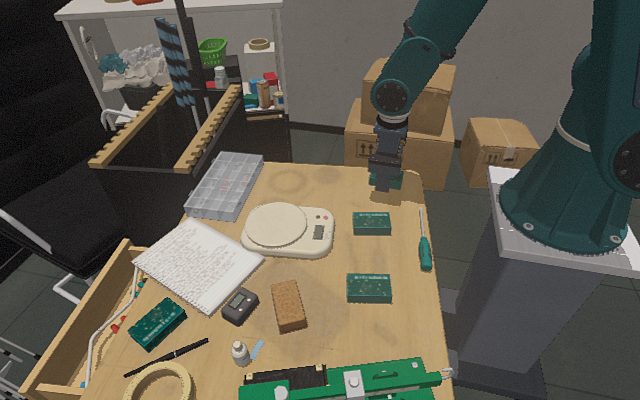

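The side view shows the fingers straddling the right carton at about (180,388). I'll close on it, then lift.

Request:
play_rows:
  steps:
    - {"angular": [0,0,0],"slide": [0,-0.0015,0],"jaw": 1}
    - {"angular": [0,0,0],"slide": [0,0,0],"jaw": 1}
    - {"angular": [0,0,0],"slide": [0,0,0],"jaw": 1}
    - {"angular": [0,0,0],"slide": [0,0,0],"jaw": 1}
    - {"angular": [0,0,0],"slide": [0,0,0],"jaw": 1}
    - {"angular": [0,0,0],"slide": [0,0,0],"jaw": 1}

```text
clock: 3.77
eef_pos: [0.4325, -0.0201, 0.0331]
tool_rot: [3.141, -0.07, 0.0]
wrist_force: [0.6, 0.2, 0.1]
finger_gap: 0.595
```

```bash
python3 go.py
```

```text
t 3.77 p [ 0.4325 -0.0201  0.0331] yaw_y -92.54 zax [ 0. -0. -1.] F [0.58 0.17 0.09] T [ 0.02  0.03 -0.02] gap 0.595 q [-0.1   0.36  2.31  0.    0.47  1.51]
```

Request:
play_rows:
  steps:
    - {"angular": [0,0,0],"slide": [0,0,0],"jaw": 1}
    - {"angular": [0,0,0],"slide": [0,0,-0.004],"jaw": 1}
    - {"angular": [0,0,0],"slide": [0,0,-0.008],"jaw": 1}
    - {"angular": [0,0,0],"slide": [0,0,-0.01],"jaw": 1}
    - {"angular": [0,0,0],"slide": [0,0,-0.008],"jaw": 1}
    - {"angular": [0,0,0],"slide": [0,0,0],"jaw": 1}
    - {"angular": [0,0,0],"slide": [0,0,0],"jaw": 1}
    - {"angular": [0,0,0],"slide": [0,0,0],"jaw": 1}
    - {"angular": [0,0,0],"slide": [0,0,0],"jaw": 1}

```text
clock: 4.52
eef_pos: [0.4323, -0.0201, 0.0628]
tool_rot: [-3.141, 0.07, 0.0]
wrist_force: [-0.0, -1.0, -1.0]
finger_gap: 0.57
```

```bash
python3 go.py
python3 - <<'E'
from h import *
f=[]
for i in range(4):
    s=arm.snapshot("side");f.append(arm.sense()["wrist_force"])
print(np.round(f,2))
cv2.imwrite("pics/side2.png",s["img"][100:260,250:500].repeat(3,0).repeat(3,1))
E
```

```text
t 4.52 p [ 0.4323 -0.0201  0.0628] yaw_y -92.54 zax [-0.  0. -1.] F [-0.05 -1.   -1.02] T [-0.    0.09  0.  ] gap 0.57 q [-0.1   0.29  2.31  0.    0.54  1.51]
[[ 0.26 -0.51 -0.11]
 [-0.28 -0.03 -1.42]
 [ 0.34 -0.29  0.56]
 [-0.17 -0.99 -1.24]]
```

View pics/side2.png

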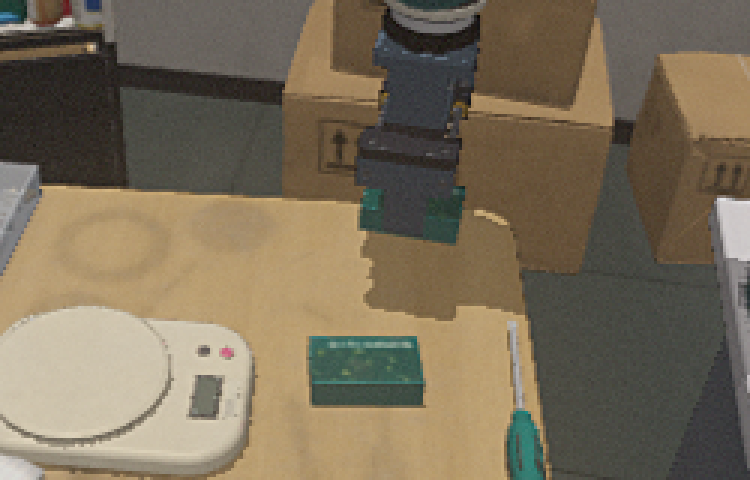

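The carton is visibly lifted at about (172,387), and the force averages -0.6 N, so it's nearly empty. I'll put it back.

Request:
play_rows:
  steps:
    - {"angular": [0,0,0],"slide": [0,0,0.01],"jaw": 1}
    - {"angular": [0,0,0],"slide": [0,0,0.01],"jaw": 1}
    - {"angular": [0,0,0],"slide": [0,0,0.006],"jaw": 1}
    - {"angular": [0,0,0],"slide": [0,0,0.003],"jaw": 1}
    - {"angular": [0,0,0],"slide": [0,0,0.001],"jaw": 1}
    - {"angular": [0,0,0],"slide": [0,0,0],"jaw": 1}
    - {"angular": [0,0,0],"slide": [0,0,0],"jaw": 1}
    - {"angular": [0,0,0],"slide": [0,0,0],"jaw": 1}

```text
clock: 5.38
eef_pos: [0.4317, -0.02, 0.0325]
tool_rot: [-3.141, 0.069, 0.003]
wrist_force: [-4.6, 0.6, 7.2]
finger_gap: 0.57
```

```bash
python3 go.py
```

```text
t 5.38 p [ 0.4317 -0.02    0.0325] yaw_y -92.53 zax [-0.002  0.    -1.   ] F [-4.61  0.64  7.16] T [0.25 0.76 0.07] gap 0.57 q [-0.1   0.36  2.31  0.    0.47  1.51]
```

On the bench, pressing with 7 N. I'll open and raise.

Request:
play_rows:
  steps:
    - {"angular": [0,0,0],"slide": [0,0,-0.0005],"jaw": -1}
    - {"angular": [0,0,0],"slide": [0,0,0],"jaw": -1}
    - {"angular": [0,0,0],"slide": [0,0,0],"jaw": -1}
    - {"angular": [0,0,0],"slide": [0,0,0],"jaw": -1}
    - {"angular": [0,0,0],"slide": [0,0,0],"jaw": -1}
    - {"angular": [0,0,0],"slide": [0,0,-0.01],"jaw": -1}
    - {"angular": [0,0,0],"slide": [0,0,-0.02],"jaw": -1}
    - {"angular": [0,0,0],"slide": [0,0,-0.03],"jaw": -1}
    - {"angular": [0,0,0],"slide": [0,0,-0.02],"jaw": -1}

```text
clock: 6.13
eef_pos: [0.4326, -0.0201, 0.1157]
tool_rot: [3.141, -0.07, 0.001]
wrist_force: [1.4, -0.4, 0.2]
finger_gap: 1.002
```

```bash
python3 go.py .4455 .159 .07 -77.9
python3 - <<'E'
from fit import *
s=arm.snapshot("top")
for p in((.43,-.02),(.444,.159),(.425,.338)):
    print(fit(s,np.array(p)))
E
```

```text
t 6.13 p [ 0.4326 -0.0201  0.1157] yaw_y -92.54 zax [ 0.001 -0.    -1.   ] F [ 1.36 -0.43  0.18] T [0.02 0.01 0.04] gap 1.002 q [-0.1   0.17  2.31  0.    0.66  1.51]
tool delta [ 0.0049 -0.1795  0.0457]
tool turn z -14.64
{'c': array([ 0.4649, -0.0035]), 'mean': array([ 0.4651, -0.0024]), 'wh': array([ 8.8, 17.1]), 'shortdir': 1.8, 'top': 0.0255, 'n': 36}
{'c': array([0.4432, 0.1586]), 'mean': array([0.4434, 0.1588]), 'wh': array([52. , 85.9]), 'shortdir': -77.9, 'top': 0.0253, 'n': 947}
{'c': array([0.4247, 0.3372]), 'mean': array([0.4248, 0.337 ]), 'wh': array([52.9, 86. ]), 'shortdir': -78.5, 'top': 0.0252, 'n': 956}
```

Request:
play_rows:
  steps:
    - {"angular": [0,0,0],"slide": [0.001,-0.03,0],"jaw": -1}
    - {"angular": [0,0,0],"slide": [0.001,-0.03,0],"jaw": -1}
    - {"angular": [0,0,0],"slide": [0.001,-0.03,0],"jaw": -1}
    - {"angular": [0,0,0],"slide": [0.001,-0.03,0],"jaw": -1}
    - {"angular": [0,0,0],"slide": [0.001,-0.03,0],"jaw": -1}
    - {"angular": [0,0,0],"slide": [0,-0.0295,0],"jaw": -1}
    - {"angular": [0,0,-5],"slide": [0,0,0.015],"jaw": -1}
    - {"angular": [0,0,-5],"slide": [0,0,0.015],"jaw": -1}
    - {"angular": [0,0,-4.6],"slide": [0,0,0.015],"jaw": -1}
    - {"angular": [0,0,0],"slide": [0,0,0],"jaw": -1}

```text
clock: 7.02
eef_pos: [0.4441, 0.1589, 0.0669]
tool_rot: [3.123, 0.337, -0.005]
wrist_force: [-0.1, -0.0, -1.5]
finger_gap: 1.001
```

```bash
python3 go.py .4455 .159 .031 -77.9
python3 - <<'E'
from fit import *
s=arm.snapshot("top")
for p in((.43,-.02),):
    print(fit(s,np.array(p)))
E
```

```text
t 7.02 p [0.4441 0.1589 0.0669] yaw_y -77.69 zax [-0.003 -0.001 -1.   ] F [-0.11 -0.04 -1.48] T [0.01 0.09 0.06] gap 1.001 q [ 0.29  0.33  2.24 -0.    0.58  1.65]
tool delta [0.0015 0.0002 0.0359]
tool turn z 0.21
{'c': array([ 0.4266, -0.0192]), 'mean': array([ 0.4264, -0.0189]), 'wh': array([52.4, 85.8]), 'shortdir': 87.4, 'top': 0.0254, 'n': 975}
```

The right carton is back within 1 mm of where it lay. Now I'll grip the middle one.

Request:
play_rows:
  steps:
    - {"angular": [0,0,0],"slide": [0.001,0,0.012],"jaw": -1}
    - {"angular": [0,0,0],"slide": [0,0,0.012],"jaw": -1}
    - {"angular": [0,0,0],"slide": [0,0,0.01],"jaw": -1}
    - {"angular": [0,0,0],"slide": [0,0,0],"jaw": -1}
    - {"angular": [0,0,0],"slide": [0,0,0],"jaw": 1}
    - {"angular": [0,0,0],"slide": [0,0,0],"jaw": 1}
    - {"angular": [0,0,0],"slide": [0,0,0],"jaw": 1}
    - {"angular": [0,0,0],"slide": [0,0,0],"jaw": 1}
    - {"angular": [0,0,0],"slide": [0,0,0],"jaw": 1}
    - {"angular": [0,0,0],"slide": [0,0,0],"jaw": 1}

```text
clock: 7.9
eef_pos: [0.4465, 0.1593, 0.0347]
tool_rot: [-3.124, -0.33, -0.001]
wrist_force: [0.2, -0.9, -0.1]
finger_gap: 0.592
```

```bash
python3 go.py .4455 .159 .031 -77.9
```

```text
t 7.9 p [0.4465 0.1593 0.0347] yaw_y -77.94 zax [ 0.  0. -1.] F [ 0.24 -0.87 -0.13] T [-0.04 -0.01 -0.02] gap 0.592 q [0.29 0.4  2.23 0.   0.51 1.65]
tool delta [-0.0011  0.0001  0.0037]
tool turn z -0.04
```

Request:
play_rows:
  steps:
    - {"angular": [0,0,0],"slide": [0,0,0],"jaw": 1}
    - {"angular": [0,0,0],"slide": [0,0,0],"jaw": 1}
    - {"angular": [0,0,0],"slide": [0,0,-0.004],"jaw": 1}
    - {"angular": [0,0,0],"slide": [0,0,-0.008],"jaw": 1}
    - {"angular": [0,0,0],"slide": [0,0,-0.01],"jaw": 1}
    - {"angular": [0,0,0],"slide": [0,0,-0.008],"jaw": 1}
    - {"angular": [0,0,0],"slide": [0,0,0],"jaw": 1}
    - {"angular": [0,0,0],"slide": [0,0,0],"jaw": 1}
    - {"angular": [0,0,0],"slide": [0,0,0],"jaw": 1}
    - {"angular": [0,0,0],"slide": [0,0,0],"jaw": 1}

```text
clock: 8.73
eef_pos: [0.4461, 0.1592, 0.0642]
tool_rot: [3.124, 0.33, -0.001]
wrist_force: [-0.4, -0.3, -4.2]
finger_gap: 0.563
```

```bash
python3 go.py
python3 - <<'E'
from h import *
f=[]
for i in range(4):
    s=arm.snapshot("side");f.append(arm.sense()["wrist_force"])
print(np.round(f,2))
cv2.imwrite("pics/side3.png",s["img"][100:300,250:500].repeat(3,0).repeat(3,1))
E
```

```text
t 8.73 p [0.4461 0.1592 0.0642] yaw_y -77.94 zax [-0. -0. -1.] F [-0.44 -0.32 -4.22] T [ 0.    0.07 -0.03] gap 0.563 q [0.29 0.34 2.23 0.   0.57 1.65]
[[ 0.67  0.2  -4.46]
 [ 0.14  0.37 -4.51]
 [-0.09  0.97 -4.77]
 [ 0.09  0.55 -4.96]]
```

View pics/side3.png

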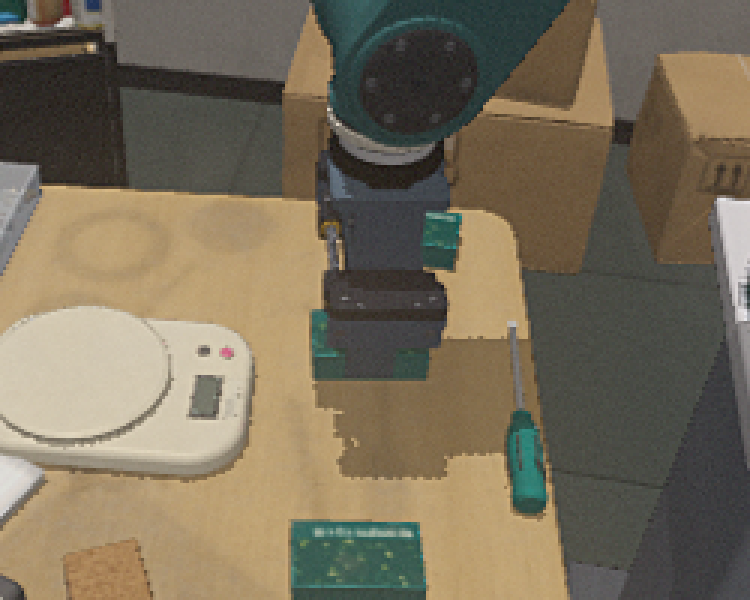

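The middle carton weighs about 4.6 N, so it's the full one. The picture shows it level in the grip at about (216,373). I'll raise it and carry it over to the pan.

```bash
python3 go.py .658 .222 .105
```

```text
t 8.93 p [0.4462 0.1592 0.0642] yaw_y -77.94 zax [-0.001 -0.    -1.   ] F [ 0.09  0.55 -4.96] T [ 0.04 -0.06  0.02] gap 0.568 q [0.29 0.34 2.23 0.   0.57 1.65]
tool delta [ 0.2202 -0.0172 -0.041 ]
```

Request:
play_rows:
  steps:
    - {"angular": [0,0,0],"slide": [0,0,-0.015],"jaw": 1}
    - {"angular": [0,0,0],"slide": [0.01,0,-0.015],"jaw": 1}
    - {"angular": [0,0,0],"slide": [0.02,-0.002,-0.011],"jaw": 1}
    - {"angular": [0,0,0],"slide": [0.025,-0.003,0],"jaw": 1}
    - {"angular": [0,0,0],"slide": [0.03,-0.003,0],"jaw": 1}
    - {"angular": [0,0,0],"slide": [0.03,-0.003,0],"jaw": 1}
    - {"angular": [0,0,0],"slide": [0.03,-0.003,0],"jaw": 1}
    - {"angular": [0,0,0],"slide": [0.03,-0.003,0],"jaw": 1}
    - {"angular": [0,0,0],"slide": [0.025,0,0],"jaw": 1}
    - {"angular": [0,0,0],"slide": [0.015,0,0],"jaw": 1}

```text
clock: 9.77
eef_pos: [0.6554, 0.2214, 0.1051]
tool_rot: [-3.124, -0.33, -0.001]
wrist_force: [0.0, 0.4, -4.7]
finger_gap: 0.564
```

Request:
play_rows:
  steps:
    - {"angular": [0,0,0],"slide": [0.005,0,0],"jaw": 1}
    - {"angular": [0,0,0],"slide": [0,0,0],"jaw": 1}
    - {"angular": [0,0,0],"slide": [0,0,0],"jaw": 1}

```text
clock: 10.02
eef_pos: [0.6569, 0.2215, 0.1047]
tool_rot: [3.124, 0.33, -0.003]
wrist_force: [-1.2, -0.4, -4.9]
finger_gap: 0.57
```

```bash
python3 go.py .658 .222 .0685
python3 - <<'E'
from h import *
for n in("side","top"):
    s=arm.snapshot(n)
    cv2.imwrite(f"pics/{n}4.png",s["img"][60:300,180:500].repeat(2,0).repeat(2,1))
E
```

```text
t 10.02 p [0.6569 0.2215 0.1047] yaw_y -77.94 zax [-0.002 -0.    -1.   ] F [-1.18 -0.42 -4.88] T [0.05 0.01 0.02] gap 0.57 q [0.29 0.54 1.79 0.   0.82 1.65]
tool delta [ 0.0013 -0.0002  0.0362]
```

View pics/side4.png

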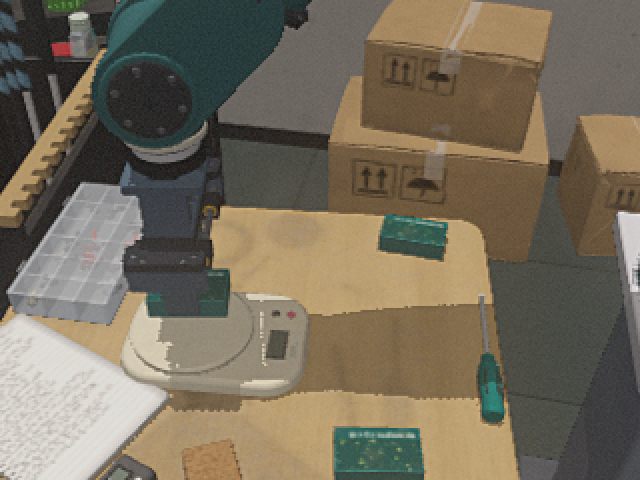

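The carton hangs level above the pan at about (203,280) in the full side picture. I'll lower it.

Request:
play_rows:
  steps:
    - {"angular": [0,0,0],"slide": [0.001,0,0.01],"jaw": 1}
    - {"angular": [0,0,0],"slide": [0,0,0.01],"jaw": 1}
    - {"angular": [0,0,0],"slide": [0,0,0.008],"jaw": 1}
    - {"angular": [0,0,0],"slide": [0,0,0.004],"jaw": 1}
    - {"angular": [0,0,0],"slide": [0,0,0.003],"jaw": 1}
    - {"angular": [0,0,0],"slide": [0,0,0.001],"jaw": 1}
    - {"angular": [0,0,0],"slide": [0,0,0],"jaw": 1}
    - {"angular": [0,0,0],"slide": [0,0,0],"jaw": 1}

```text
clock: 10.78
eef_pos: [0.6591, 0.2221, 0.0696]
tool_rot: [-3.124, -0.33, -0.001]
wrist_force: [0.8, -1.0, -4.3]
finger_gap: 0.57
```

```bash
python3 go.py .658 .222 .0675
```

```text
t 10.78 p [0.6591 0.2221 0.0696] yaw_y -77.94 zax [ 0.  0. -1.] F [ 0.8  -0.98 -4.34] T [ 0.06 -0.01  0.03] gap 0.57 q [0.29 0.59 1.79 0.   0.77 1.65]
tool delta [-0.0011 -0.0001  0.0021]
```

Request:
play_rows:
  steps:
    - {"angular": [0,0,0],"slide": [-0.001,0,0.001],"jaw": 1}
    - {"angular": [0,0,0],"slide": [0,0,0.001],"jaw": 1}
    - {"angular": [0,0,0],"slide": [0,0,0],"jaw": 1}
    - {"angular": [0,0,0],"slide": [0,0,0],"jaw": 1}

```text
clock: 11.12
eef_pos: [0.6581, 0.2219, 0.0682]
tool_rot: [-3.124, -0.33, -0.0]
wrist_force: [-4.4, -1.1, 6.0]
finger_gap: 0.569
```

```bash
python3 go.py .658 .222 .0675
```

```text
t 11.12 p [0.6581 0.2219 0.0682] yaw_y -77.94 zax [ 0.  0. -1.] F [-4.43 -1.08  6.02] T [-0.3   0.72 -0.03] gap 0.569 q [ 0.29  0.59  1.79 -0.    0.76  1.65]
tool delta [-0.0001 -0.0001  0.0007]
```

The carton touches the pan at the expected height. Release and raise.

Request:
play_rows:
  steps:
    - {"angular": [0,0,0],"slide": [0,0,-0.0005],"jaw": -1}
    - {"angular": [0,0,0],"slide": [0,0,0],"jaw": -1}
    - {"angular": [0,0,0],"slide": [0,0,0],"jaw": -1}
    - {"angular": [0,0,0],"slide": [0,0,0],"jaw": -1}
    - {"angular": [0,0,0],"slide": [0,0,0],"jaw": -1}
    - {"angular": [0,0,0],"slide": [0,0,-0.01],"jaw": -1}
    - {"angular": [0,0,0],"slide": [0,0,-0.02],"jaw": -1}
    - {"angular": [0,0,0],"slide": [0,0,-0.03],"jaw": -1}
    - {"angular": [0,0,0],"slide": [0,0,-0.03],"jaw": -1}
    - {"angular": [0,0,0],"slide": [0,0,-0.03],"jaw": -1}

```text
clock: 11.95
eef_pos: [0.6578, 0.2218, 0.1899]
tool_rot: [-3.124, -0.33, 0.0]
wrist_force: [0.2, 0.1, -0.5]
finger_gap: 1.0
```

Request:
play_rows:
  steps:
    - {"angular": [0,0,0],"slide": [0,0.03,-0.02],"jaw": -1}
    - {"angular": [0,0,0],"slide": [0,0.035,0],"jaw": -1}
    - {"angular": [0,0,0],"slide": [0,0.035,0],"jaw": -1}
    - {"angular": [0,0,0],"slide": [0,0.035,0],"jaw": -1}
    - {"angular": [0,0,0],"slide": [0,0.035,0],"jaw": -1}
    - {"angular": [0,0,0],"slide": [0,0.035,0],"jaw": -1}
    - {"angular": [0,0,0],"slide": [0,0.035,0],"jaw": -1}
    - {"angular": [0,0,0],"slide": [0,0.02,0],"jaw": -1}
    - {"angular": [0,0,0],"slide": [0,0,0],"jaw": -1}

```text
clock: 12.7
eef_pos: [0.713, -0.0362, 0.2088]
tool_rot: [3.124, 0.325, 0.001]
wrist_force: [-0.8, -0.8, 0.5]
finger_gap: 1.0
```

```bash
python3 go.py
python3 - <<'E'
from fit import *
for n in("side","top"):
    s=arm.snapshot(n)
    cv2.imwrite(f"pics/{n}5.png",s["img"])
    for p in((.43,-.02),(.425,.338)): print(n,fit(s,np.array(p)))
    print(n,"full",fit(s,np.array((.656,.222)),.07,.045,.08))
    try: print(n,"pan",fit(s,np.array((.656,.222)),.1,.0295,.042))
    except Exception as e: print(e)
E
```

```text
t 12.7 p [ 0.713  -0.0362  0.2088] yaw_y -78.11 zax [ 0.001 -0.001 -1.   ] F [-0.83 -0.85  0.49] T [0.01 0.01 0.  ] gap 1.0 q [-0.08  0.43  1.72 -0.    0.99  1.28]
side {'c': array([ 0.4293, -0.0177]), 'mean': array([ 0.4287, -0.015 ]), 'wh': array([55.5, 85.8]), 'shortdir': 87.2, 'top': 0.0257, 'n': 426}
side {'c': array([0.4268, 0.3389]), 'mean': array([0.4271, 0.3406]), 'wh': array([52.9, 85.1]), 'shortdir': -79.1, 'top': 0.026, 'n': 1011}
side full {'c': array([0.6568, 0.2235]), 'mean': array([0.6565, 0.2257]), 'wh': array([56. , 86.1]), 'shortdir': -78.0, 'top': 0.0591, 'n': 669}
side pan {'c': array([0.6571, 0.2226]), 'mean': array([0.6508, 0.2405]), 'wh': array([139.4, 141. ]), 'shortdir': 22.8, 'top': 0.033, 'n': 1321}
top {'c': array([ 0.4265, -0.019 ]), 'mean': array([ 0.4266, -0.0189]), 'wh': array([52.4, 86. ]), 'shortdir': 87.0, 'top': 0.0253, 'n': 973}
top {'c': array([0.4249, 0.3372]), 'mean': array([0.4248, 0.337 ]), 'wh': array([52.9, 86. ]), 'shortdir': -78.8, 'top': 0.0252, 'n': 948}
top full {'c': array([0.6544, 0.2221]), 'mean': array([0.6541, 0.2219]), 'wh': array([52.3, 86.1]), 'shortdir': -77.9, 'top': 0.0586, 'n': 978}
top pan {'c': array([0.6555, 0.2215]), 'mean': array([0.6542, 0.219 ]), 'wh': array([138.7, 139.8]), 'shortdir': 1.4, 'top': 0.0323, 'n': 2093}
```

View pics/top5.png

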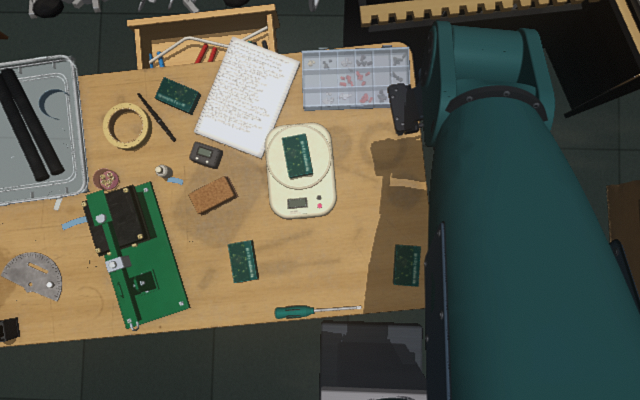

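View pics/side5.png

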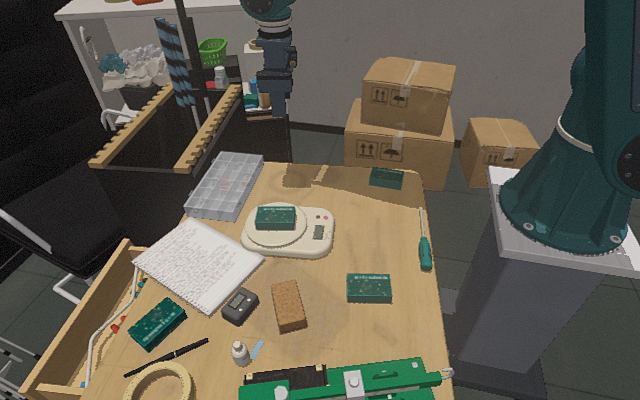

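In the top picture the full carton lies flat at (156,297) in the middle of the pan, and the right carton is back at (265,406). The arm touches nothing.

```bash
python3 -c "
from station import arm
print(arm.close_job())"
```

```text
the job is handed in; nothing more can be done
None
```

The full carton is lying flat in the middle of the scale pan, and the job was handed in at about 13 s of the 61 s allowed.

- **Right carton:** I lifted it first. It read about -0.6 N, so it is nearly empty. I set it back about 1 mm from where it lay, turned by less than 1°.
- **Middle carton:** It read about -4.6 N (roughly 0.47 kg), so it is the full one, and I set it on the pan.
- **Left carton:** I did not lift it, since the full one was already found, and its position is unchanged.

**Last checks:**
- In both camera views the full carton's centre is within about 1.5 mm of the pan's centre. Its top is 26 mm above the pan, as it should be when flat.
- Nothing was dropped. The wrist force readings stayed below 10 N, with a light press of 6–7 N at each set-down.
- The gripper was open and clear of everything at hand-in.
- The two cameras disagreed by about 1–2.5 mm on absolute positions, in line with the stated calibration. One fit of the right carton failed because the gripper blocked the view; the repeat fits were good.

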